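# Bolt the tool chest's lid shut

## Task

Shut the barrel bolt on top of the tool chest: with the fingertips push its upright knob along the slot until the bolt is fully home through the keeper on the other lid flap, then push the knob over sideways round the corner of the L-shaped slot and down until it lies against its stop. Only push the knob, never grip or force it; leave the jar and the offcut on the lid and the tin on the bench where they are. Finish with the hand clear.

Things in the scene. Friction and masses are not known exactly. Their poses are not given: they have to be found in the camera images.
- chest: Fixed wooden tool chest, 264 (x) x 424 (y) x 130 mm high; two plywood lid flaps meet at y = 0. Origin: centre of its underside, on the bench; z up; yaw varies within 0.45 rad. Offsets below are in this frame, mm; lid top z = 130. A dark steel barrel bolt lies on the lid along y at x = 0: rod axis z = 146; housing x -15 to 15, y -100 to -3, top z = 160.
- corner (a point): Corner of the housing's L-slot, on the rod axis: chest (0, -20, 146) mm. The slot's long leg, 10 mm wide and open upwards, runs from here to chest -y and lets the handle only slide; the short leg, 12 mm wide in y, opens from here to the chest's +x side, where the handle can be laid over.
- keeper (a point): Steel keeper on the other lid flap, which the rod enters; centre on the rod axis, chest (0, 24, 146) mm. 30 mm in x, 24 mm in y, top at chest z = 160 mm.
- knob: The bolt's handle: a steel ball 20 mm in diameter on a stem 8 mm thick that stands out of the rod through the slot. Origin: the ball's centre, 50 mm from the rod axis; z axis outwards along the stem. It starts about upright: ball centre at chest x = 0, z = 196 mm, y = -80 mm + joint bolt. Laid right over, the ball centre is at chest x = 49, y = -20, z = 157 mm.
- bolt (a joint): Slide of the bolt along the chest's +y axis, m: 0 fully drawn back, 0.060 fully home at the slot's corner (hard stop). It stays where it is left; about 3 N of friction. Starts between 0 and 0.015.
- handle (a joint): Turn of the handle about the rod, rad: 0 upright, growing as the knob goes over to the chest's +x side, 1.35 lying against its stop. It turns only with joint bolt above 0.057, else the slot's wall blocks it; once turned, the bolt cannot slide back. Stays where it is left (about 1 N of friction at the ball).
- jar: Bystander: closed jar, 54 mm diameter, 72 mm high, standing loose on the lid. Origin: centre of its underside.
- offcut: Bystander: wood offcut 45 x 95 x 22 mm high, lying loose on the lid. Origin: centre of its underside.
- tin: Bystander: closed tin, 76 mm diameter, 100 mm high, standing loose on the bench to the left of the chest. Origin: centre of its underside.

How it is judged:
On the way, in this order (a step that is already met when the one before it is completed fails the run):
1. the bolt is pushed home with its handle still upright (value of joint bolt above 0.0555 m and value of joint handle below 0.5 rad), for 0.05 s.
2. the handle is laid over in the short leg of the slot (value of joint handle above 1.2 rad and value of joint bolt above 0.0545 m), for 0.2 s.
At the end, for the whole second after the job is handed in: Bolt at least 54.5 mm along (of 60) and handle turned at least 1.2 rad (of 1.35), at rest; jar, offcut and tin upright within 20 mm of where they began (all of step 2 and velocity of joint handle between -0.05 and 0.05 rad/s and distance of each of jar, offcut, tin from where it was at the start of the episode below 0.02 m and angle between each of jar, offcut, tin's own z axis and vertical below 0.2 rad); the robot touches nothing.
It fails at once if the knob is gripped or forced (over 35 N) (contact force between the fingers and knob above 35 N).
It fails at once if the jar is lifted, carried or knocked away (20 mm) (distance of jar from where it was at the start of the episode above 0.02 m).
It fails at once if the offcut is lifted, carried or knocked away (20 mm) (distance of offcut from where it was at the start of the episode above 0.02 m).
It fails at once if the tin is lifted, carried or knocked away (20 mm) (distance of tin from where it was at the start of the episode above 0.02 m).
It fails at once if a bystander is tipped (angle between any of jar, offcut, tin's own z axis and vertical above 0.35 rad).
It also fails if it takes over 53 s, if anything falls off the work surface, if the arm or the gripper's body presses on something with over 40 N, if the wrist force passes 120 N, or if a joint passes its speed limit or range.

## Robot

A 6-joint arm with a two-finger parallel gripper is mounted at the origin on the work surface. World frame = base frame: x ahead of the robot, y to its left, z up, the work surface at z = 0. Lengths are in m, angles in rad, forces in N, time in s.
With the tool pointing down it reaches from about 0.35 to 0.85 m from the base axis. Payload 8.1 kg.
Tool frame: the origin (TCP) lies at the very end of the fingers, on their centre line; the grasp point (between the pads) lies 19 mm behind it; x points along the fingers, y is the direction in which the jaws open and shut, and the axes are right-handed (so a half turn about x gives the same grasp; the last joint's range is limited). The gripper opens to 93 mm and grips with 3 to 60 N. Pads are 15 mm wide; open, the fingers measure 128 mm over their backs; the gripper's body (75 mm by 188 mm) begins 65 mm behind the grasp point.
Start: joints at [-0.085, 0.13, 1.488, -0, 1.523, -0.085], TCP at [0.6, 0, 0.219] pointing down, gripper open.
Joint ranges: [-2.96, 2.96], [-0.89, 2.26], [0.02, 2.5], [-1.34, 4.48], [0, 2.73], [-2.66, 2.66]. Speed limits (rad/s): [2.39, 2.39, 2.79, 3.14, 3.14, 3.14].

## Interface

Orientations are given as a rotation vector (axis times angle).
In Python, from plant import * gives the robot as it stands. The module is installed in compiled form; this text tells all that it offers.
- The arm moves only by the tool apply_moves, never from a script. Its argument "series" is a list of rows, each an object with "jaw": the gripper's target within -1 to 1 (shut at 1, half-way at 0, fully open at -1); "linear": the shift along the tool's x, y, z normalised to -1 to 1, where 1 is 0.6 m, a list of three; "roll": the turn about the tool's x normalised to -1 to 1, where 1 is 30 degrees. A call has 1 to 20 rows; each row is the pose to reach, as a shift and turn from the pose measured when the call began, along the tool's axes at that moment; what a row does not reach only later rows make up. A row lasts 1/8 s, in which the tool goes at most 62.5 mm and 10.7 degrees, less where a joint would pass 70% of its speed; a pose out of reach is approached as far as the arm can. A call with a number of a shift or a turn outside -1 to 1 is refused whole. A call with a gripper value outside its range is refused whole. The fingers move at their own pace and stop on an object; "force" is the grip in N (left out, the last holds). Time passes only in rows, so rows that repeat a pose let the fingers close. It gives the time, the measured TCP pose, the force and the opening at its end, in the units of the state.
- read_state(): the state, without advancing time (a new reading comes with each control period).
- read_camera(name): name is "scene" or "side" or "wrist"; returns a dict with "pixels" (400x640x3 uint8, blue, green, red), "intrinsics" (3x3 intrinsics, pixels), "rvec" (rotation vector, rad) and "tvec" (3), from world to camera coordinates, as OpenCV has them; the wrist camera has in their place "tool_from_camera" (4x4, takes a point from camera to tool coordinates, whose origin is the TCP and whose axes are the tool frame's). Camera axes: x right, y down, z forward; pixel columns grow to the right and rows downward; lengths in m; the calibration is good to about 2 mm. A picture is of the moment at which its call begins: read the wrist's pose just before it. There is no depth.
- close_job(): hands the job in, once; it reports no verdict.
The state is a dict: "t": time; "q": joint angles; "dq": joint speeds; "joint_torque": joint torques, N m; "tool_pos": TCP position; "orientation": TCP orientation; "force": force on the tool from outside, world axes, zero at the start; "wrist_torque": the same for the moment, N m; "opening": finger opening in m.
Only numpy, scipy, OpenCV 4.12 (cv2) and the standard library are available. Lean on these libraries where they do the work, as an engineer would, in place of code of your own. Each camera call takes 0.05 s, during which the arm holds its last target. There are 200 camera calls.

## Working session

There is one attempt and no reset: what is moved stays moved. The work goes in short steps, Python scripts to look and compute and a tool call to move; the robot and the scene stay as the last step left them, time stands still between calls to the robot, and variables do not carry over. Pictures are saved under pics/ and viewed, about 8 in all and at most 12, crops included, and the job is handed in when it is done.

Besides the shell and the picture viewer there is one more tool, called after "Emit:" by a JSON object that holds its "fn" and its "kwargs", one argument or row to a line. apply_moves: Moves the arm, as the interface text tells. Its arguments: {"type":"object","properties":{"series":{"type":"array"},"force":{"type":"number"}},"required":["series"]}

```bash
mkdir -p pics; cat > h.py <<'E'
from plant import *
import numpy as np, cv2
def grab(n,f):
    s=read_state(); c=read_camera(n); cv2.imwrite('pics/'+f,c['pixels']); np.save('pics/'+f+'.npy',c,allow_pickle=True); return s,c
def ray(c,uv,s=None):
    K=c['intrinsics']; d=np.linalg.solve(K,np.array([uv[0],uv[1],1.]))
    if 'rvec' in c:
        R=cv2.Rodrigues(np.array(c['rvec'],float))[0]; o=-R.T@np.ravel(c['tvec']); d=R.T@d
    else:
        T=np.array(c['tool_from_camera']); Rt=cv2.Rodrigues(np.array(s['orientation'],float))[0]
        o=Rt@T[:3,3]+s['tool_pos']; d=Rt@T[:3,:3]@d
    return o,d/np.linalg.norm(d)
def onz(c,uv,z,s=None):
    o,d=ray(c,uv,s); return o+d*(z-o[2])/d[2]
def proj(c,P):
    return cv2.projectPoints(np.array(P,float).reshape(-1,3),np.array(c['rvec'],float),np.array(c['tvec'],float),c['intrinsics'],None)[0].reshape(-1,2)
def tri(a,b):
    (o1,d1),(o2,d2)=a,b
    t=np.linalg.lstsq(np.stack([d1,-d2],1),o2-o1,rcond=None)[0]
    p,q=o1+t[0]*d1,o2+t[1]*d2; return (p+q)/2,np.linalg.norm(p-q)
E
python3 - <<'E'
from h import *
for n in ('scene','side','wrist'):
    s,c=grab(n,n+'0.png')
print(s)
E
```

```text
{'t': 0.1, 'q': array([-8.53873381e-02,  1.31121235e-01,  1.48915967e+00, -2.77350797e-05,
        1.52301202e+00, -8.53649558e-02]), 'dq': array([-0.00050896, -0.00157948, -0.00180965, -0.00046813, -0.00193342,
       -0.00223821]), 'joint_torque': array([ 2.89806376e-03, -5.61339462e+01, -4.93095982e+01,  7.72326719e-02,
        2.89617141e-02, -2.83941080e-05]), 'tool_pos': array([5.99481604e-01, 6.38167254e-05, 2.17676976e-01]), 'orientation': array([ 1.20849896,  1.21052527, -1.21040873]), 'force': array([ 0.07691618, -0.24120164, -0.85785048]), 'wrist_torque': array([ 0.03050407,  0.01225458, -0.0072725 ]), 'opening': 0.09264242029491512}
```

View pics/scene0.png

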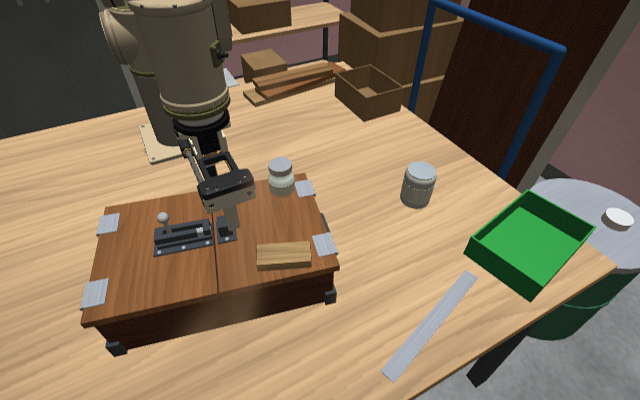

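View pics/side0.png

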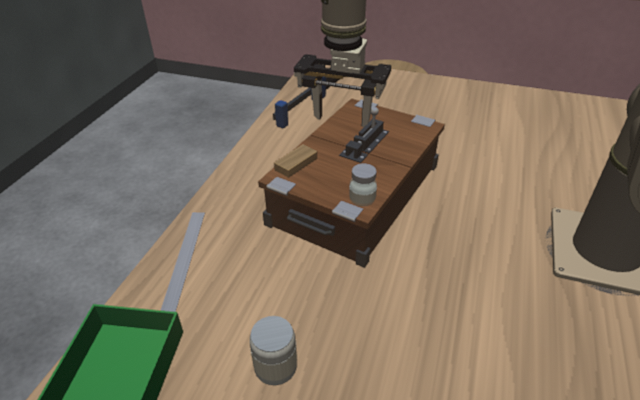

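View pics/wrist0.png

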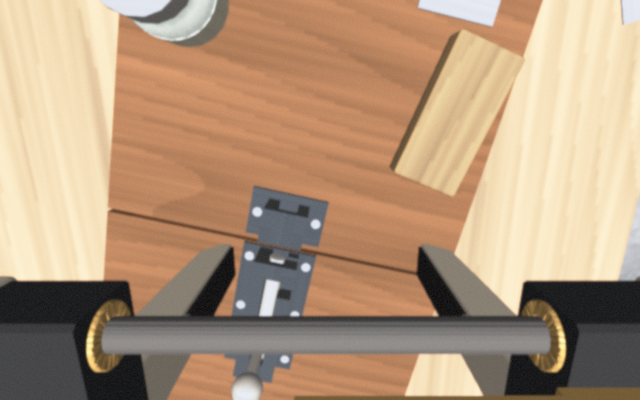

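Scene: the knob ball is at (163,217), and the lid corners are at about (107,208), (305,175), (337,268) and (83,325). The jar is at (281,175), the offcut at (284,255) and the tin at (419,185). Side: mostly hidden by the fingers. Wrist: the seam runs (110,210)–(418,272), the ball is at (247,387), and the short leg opens to the right at (285,295).

```bash
python3 - <<'E'
from h import *
np.set_printoptions(precision=4,suppress=True)
S=np.load('pics/scene0.png.npy',allow_pickle=True).item();W=np.load('pics/wrist0.png.npy',allow_pickle=True).item();D=np.load('pics/side0.png.npy',allow_pickle=True).item()
s=read_state(); print(cv2.Rodrigues(s['orientation'])[0])
a,b=onz(W,(110,210),.13,s),onz(W,(418,272),.13,s); d=b-a; yaw=np.arctan2(d[1],d[0]); print('seam',a,b,yaw)
c=[onz(S,p,.13) for p in((107,208),(305,175),(337,268),(83,325))]
print('corners',np.array(c)); 
for i in range(4): print(np.linalg.norm(c[i]-c[(i+1)%4]),end=' ')
e=c[1]-c[0]; print('yaw from edge',np.arctan2(-e[0],e[1])); 
# ball by grey bright mask near guess in both
def ball(img,uv,r):
    x,y=uv; p=img[y-r:y+r,x-r:x+r].astype(int); m=((p.max(2)-p.min(2)<30)&(p.mean(2)>95)).astype(np.uint8)
    n,l,st,ce=cv2.connectedComponentsWithStats(m); k=1+np.argmax(st[1:,4]); print(st[k]); return ce[k]+[x-r,y-r]
bs=ball(S['pixels'],(163,217),8); bw=ball(W['pixels'],(247,384),16); print(bs,bw)
print('ball tri',tri(ray(S,bs),ray(W,bw,s)),onz(S,bs,.196),onz(W,bw,.196,s))
# keeper plate corners & housing in wrist at z .13; tops of the bystanders
for n,p,z in(('keepL',(254,188),.133),('keepR',(328,204),.133),('jarS',(280,164),.202),('tinS',(421,170),.1)):
    print(n,onz(S if n[-1]=='S' else W,p,z,s))
for p in((462,30),(523,58),(455,195),(391,168)): print('off',onz(W,p,.152,s))
cv2.imwrite('pics/cw.png',cv2.resize(W['pixels'][180:400,180:380],None,fx=2.7,fy=2.7,interpolation=3))
E
```

```text
[[-0.0014  1.      0.    ]
 [ 0.0001  0.     -1.    ]
 [-1.     -0.0014 -0.0001]]
seam [0.4395 0.0013 0.13  ] [ 0.6731 -0.0496  0.13  ] -0.21476837152139366
corners [[ 0.3964 -0.2006  0.13  ]
 [ 0.4921  0.2057  0.13  ]
 [ 0.7438  0.1441  0.13  ]
 [ 0.6522 -0.2575  0.13  ]]
0.41744324131966365 0.25912017417996225 0.41195132016809 0.2620778462938775 yaw from edge -0.2313276257267699
[ 2  3 12  9 81]
[  1   0  31  32 846]
[162.3457 216.3086] [247.0035 384.0485]
ball tri (array([ 0.5487, -0.0975,  0.1967]), np.float64(0.004201044069964996)) [ 0.5453 -0.0988  0.196 ] [ 0.55   -0.0958  0.196 ]
keepL [0.5487 0.0188 0.133 ]
keepR [0.6023 0.0067 0.133 ]
jarS [0.5141 0.1403 0.202 ]
tinS [0.5745 0.4783 0.1   ]
off [0.6819 0.1195 0.152 ]
off [0.7206 0.1039 0.152 ]
off [0.6877 0.0182 0.152 ]
off [0.6437 0.0366 0.152 ]
```

View pics/cw.png

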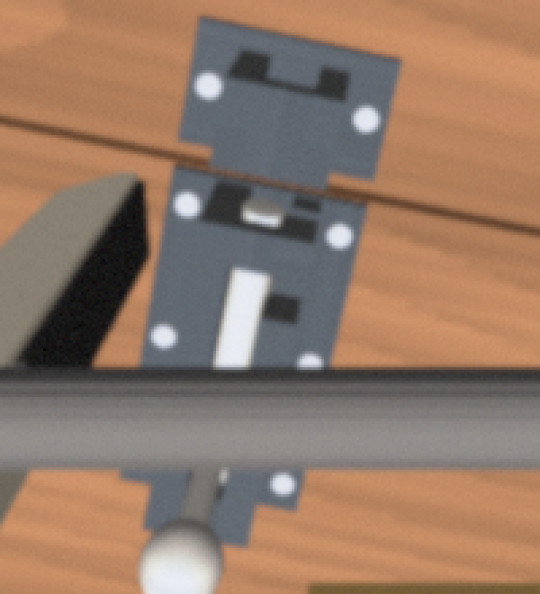

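The crop shows the plate screws clearly. I'll fit the bolt axis through the screw midpoints and plan in the chest frame.

```bash
cat >> h.py <<'E'
def chest(P,C,yaw):
    P=np.asarray(P)-C; c,s=np.cos(yaw),np.sin(yaw); return np.array([P[0]*c+P[1]*s,-P[0]*s+P[1]*c])*1e3
E
python3 - <<'E'
from h import *
np.set_printoptions(precision=4,suppress=True)
W=np.load('pics/wrist0.png.npy',allow_pickle=True).item();s=read_state()
px=lambda u,v:(180+u/2.7,180+v/2.7)
P=lambda u,v,z=.133:onz(W,px(u,v),z,s)
m=[(P(208,86)+P(366,120))/2,(P(187,205)+P(340,236))/2,(P(163,337)+P(310,362))/2]
print(np.array(m)); d=m[0]-m[2]; print('yaw',np.arctan2(-d[0],d[1]))
d=P(366,120)-P(208,86);print(np.arctan2(d[1],d[0])); d=P(340,236)-P(187,205);print(np.arctan2(d[1],d[0]))
e=P(252,270,.158); print('slot end',e)
yaw=-.22; a=onz(W,(110,210),.13,s)[:2]; b=onz(W,(418,272),.13,s)[:2]
Y=np.array([-np.sin(yaw),np.cos(yaw)]); X=np.array([Y[1],-Y[0]])
m0=m[1][:2]; n=(b-a)/np.linalg.norm(b-a)
t=np.linalg.solve(np.stack([Y,-n],1),a-m0)[0]; C=m0+t*Y; print('C',C)
for q in(m[0],m[1],m[2],e,np.array([.5487,-.0975]),np.array([.55,-.0958])):print(chest(q[:2],C,yaw))
E
```

```text
[[ 0.5715 -0.0042  0.133 ]
 [ 0.5637 -0.0394  0.133 ]
 [ 0.5541 -0.081   0.133 ]]
yaw -0.2228564516296525
-0.22426860789963918
-0.21927682143638422
slot end [ 0.5637 -0.0418  0.158 ]
C [ 0.5666 -0.0264]
[-0.061  22.7079]
[ -0.     -13.3023]
[ -0.286  -56.0658]
[  0.6132 -15.7194]
[ -1.9169 -73.3108]
[ -1.0192 -71.3681]
```

Emit:
{"fn": "apply_moves", "kwargs": {
  "series": [
    {"jaw": 1,"linear": [-0.03,-0.02,0.05],"roll": 0.1},
    {"jaw": 1,"linear": [-0.03,-0.045,0.105],"roll": 0.2},
    {"jaw": 1,"linear": [-0.03,-0.07,0.16],"roll": 0.3},
    {"jaw": 1,"linear": [-0.03,-0.092,0.212],"roll": 0.42},
    {"jaw": 1,"linear": [-0.03,-0.092,0.212],"roll": 0.42},
    {"jaw": 1,"linear": [-0.03,-0.092,0.212],"roll": 0.42},
    {"jaw": 1,"linear": [-0.03,-0.092,0.212],"roll": 0.42},
    {"jaw": 1,"linear": [-0.03,-0.092,0.212],"roll": 0.42}
  ],
  "force": 20
}}

```text
t: 1.15
tool_pos: [0.5446, -0.1263, 0.2358]
orientation: [1.368, 1.099, -1.369]
force: [-0.3, 0.6, -0.5]
opening: 0.0174
```

```bash
cat > st.py <<'E'
from h import *
np.set_printoptions(precision=4,suppress=True)
s=read_state(); R=cv2.Rodrigues(s['orientation'])[0]; C=np.array([.5666,-.0264])
print(s['t'],'chest',chest(s['tool_pos'][:2],C,-.22),'z',s['tool_pos'][2],'toolyaw',np.arctan2(R[1,1],R[0,1]),'F',s['force'],'open',s['opening'])
import sys
if len(sys.argv)>1: print({k:np.round(proj(read_camera(k),[[*(C+.0*0),.0]]),0) for k in []}); grab(sys.argv[1],sys.argv[2])
E
python3 st.py scene s1.png; python3 -c "
import cv2;i=cv2.imread('pics/s1.png')[150:300,90:330];cv2.imwrite('pics/s1c.png',cv2.resize(i,None,fx=3,fy=3))"
```

```text
1.15 chest [   0.3661 -102.3143] z 0.2357729886315133 toolyaw -0.21845035962996656 F [-0.3452  0.5725 -0.457 ] open 0.017449058647399446
{}
```

View pics/s1c.png

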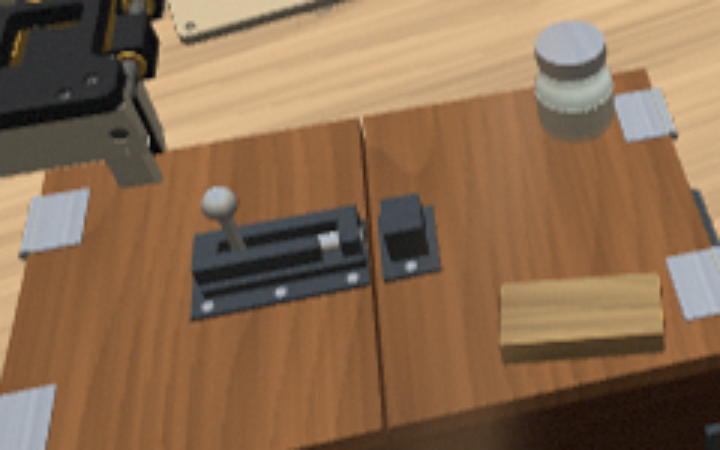

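The crop shows the shut fingers near (135,180), just behind the upright ball at (220,203), with nothing in the way. Next I descend beside the ball and push along the slot.

Emit:
{"fn": "apply_moves", "kwargs": {
  "series": [
    {"jaw": 1,"linear": [0.03,0,0],"roll": 0},
    {"jaw": 1,"linear": [0.06,0,0],"roll": 0},
    {"jaw": 1,"linear": [0.083,0,0],"roll": 0},
    {"jaw": 1,"linear": [0.083,0,0],"roll": 0},
    {"jaw": 1,"linear": [0.083,0,-0.006],"roll": 0},
    {"jaw": 1,"linear": [0.083,0,-0.012],"roll": 0},
    {"jaw": 1,"linear": [0.083,0,-0.017],"roll": 0},
    {"jaw": 1,"linear": [0.083,0,-0.021],"roll": 0},
    {"jaw": 1,"linear": [0.083,0,-0.025],"roll": 0},
    {"jaw": 1,"linear": [0.083,0,-0.029],"roll": 0},
    {"jaw": 1,"linear": [0.083,0,-0.033],"roll": 0},
    {"jaw": 1,"linear": [0.083,0,-0.037],"roll": 0},
    {"jaw": 1,"linear": [0.083,0,-0.041],"roll": 0},
    {"jaw": 1,"linear": [0.083,0,-0.045],"roll": 0},
    {"jaw": 1,"linear": [0.083,0,-0.049],"roll": 0},
    {"jaw": 1,"linear": [0.083,0,-0.053],"roll": 0}
  ]
}}

```text
t: 3.2
tool_pos: [0.5515, -0.0953, 0.186]
orientation: [1.368, 1.099, -1.37]
force: [0.3, -3.1, 1.6]
opening: 0.0002
```

```bash
python3 st.py
```

```text
3.2 chest [  0.2616 -70.498 ] z 0.18597433697382437 toolyaw -0.21865333781420862 F [ 0.2528 -3.1418  1.6429] open 0.00015351592659604578
```

Emit:
{"fn": "apply_moves", "kwargs": {
  "series": [
    {"jaw": 1,"linear": [0,0,-0.004],"roll": 0},
    {"jaw": 1,"linear": [0,0,-0.008],"roll": 0},
    {"jaw": 1,"linear": [0,0,-0.012],"roll": 0},
    {"jaw": 1,"linear": [0,0,-0.016],"roll": 0},
    {"jaw": 1,"linear": [0,0,-0.02],"roll": 0},
    {"jaw": 1,"linear": [0,0,-0.024],"roll": 0},
    {"jaw": 1,"linear": [0,0,-0.028],"roll": 0},
    {"jaw": 1,"linear": [0,0,-0.032],"roll": 0},
    {"jaw": 1,"linear": [0,0,-0.036],"roll": 0},
    {"jaw": 1,"linear": [0,0,-0.039],"roll": 0},
    {"jaw": 1,"linear": [0,0,-0.042],"roll": 0},
    {"jaw": 1,"linear": [0,0,-0.045],"roll": 0}
  ]
}}

```text
t: 4.7
tool_pos: [0.5573, -0.0688, 0.186]
orientation: [1.368, 1.099, -1.37]
force: [-0.5, -3.8, 1.1]
opening: 0.0007
```

```bash
python3 st.py
```

```text
4.7 chest [  0.2041 -43.3746] z 0.1860005602489516 toolyaw -0.21862501961052722 F [-0.5176 -3.833   1.1154] open 0.0006885864316715138
```

Emit:
{"fn": "apply_moves", "kwargs": {
  "series": [
    {"jaw": 1,"linear": [0,0,-0.002],"roll": 0},
    {"jaw": 1,"linear": [0,0,-0.004],"roll": 0},
    {"jaw": 1,"linear": [0,0,-0.006],"roll": 0},
    {"jaw": 1,"linear": [0,0,-0.007],"roll": 0}
  ]
}}

```text
t: 5.2
tool_pos: [0.5582, -0.0649, 0.186]
orientation: [1.367, 1.099, -1.37]
force: [-0.1, -5.4, 3.4]
opening: 0.0005
```

```bash
python3 st.py
```

```text
5.2 chest [  0.2251 -39.4313] z 0.18600762595467676 toolyaw -0.218769171812457 F [-0.0963 -5.4161  3.4304] open 0.0005039182176957918
```

Emit:
{"fn": "apply_moves", "kwargs": {
  "series": [
    {"jaw": 1,"linear": [0,0,-0.001],"roll": 0},
    {"jaw": 1,"linear": [0,0,-0.002],"roll": 0}
  ]
}}

```text
t: 5.45
tool_pos: [0.5583, -0.0646, 0.1861]
orientation: [1.367, 1.097, -1.371]
force: [-1.1, -7.6, 3.4]
opening: 0.0004
```

```bash
python3 st.py
```

```text
5.45 chest [  0.2732 -39.1   ] z 0.18611770642821157 toolyaw -0.21921328499045772 F [-1.1231 -7.6493  3.3865] open 0.00040996196059216026
```

Emit:
{"fn": "apply_moves", "kwargs": {
  "series": [
    {"jaw": 1,"linear": [0,0,-0.001],"roll": 0},
    {"jaw": 1,"linear": [0,0,-0.002],"roll": 0},
    {"jaw": 1,"linear": [0,0,-0.003],"roll": 0}
  ]
}}

```text
t: 5.82
tool_pos: [0.5584, -0.0643, 0.1862]
orientation: [1.365, 1.095, -1.373]
force: [-2.6, -9.5, 3.4]
opening: 0.0004
```

```bash
python3 st.py scene s2.png; python3 -c "
import cv2;i=cv2.imread('pics/s2.png')[190:270,130:270];cv2.imwrite('pics/s2c.png',cv2.resize(i,None,fx=5,fy=5,interpolation=3))"
```

```text
5.825 chest [  0.2545 -38.8224] z 0.18616281539670002 toolyaw -0.21996959612961386 F [-2.6242 -9.4772  3.4439] open 0.00038373238944613844
{}
```

View pics/s2c.png

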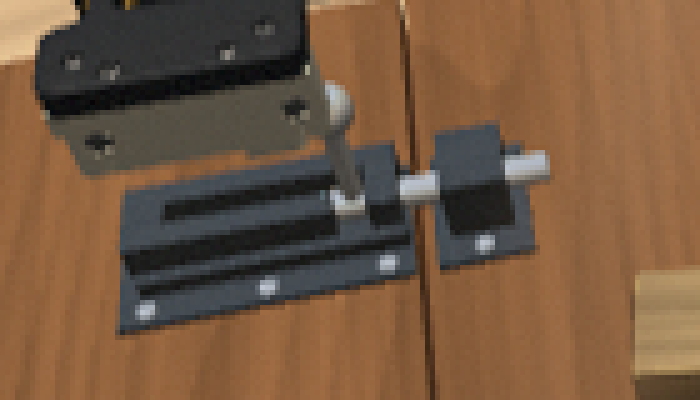

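The crop shows the rod through the keeper (tip at (548,163)) and the stem at the slot's corner (347,200), still upright. Force rose without travel, so the bolt is at its hard stop. Next I back off and go round to the −x side.

Emit:
{"fn": "apply_moves", "kwargs": {
  "series": [
    {"jaw": 1,"linear": [0,0,0.01],"roll": 0},
    {"jaw": 1,"linear": [0,0,0.02],"roll": 0},
    {"jaw": 1,"linear": [-0.007,-0.02,0.025],"roll": 0},
    {"jaw": 1,"linear": [-0.007,-0.045,0.025],"roll": 0},
    {"jaw": 1,"linear": [-0.007,-0.067,0.02],"roll": 0},
    {"jaw": 1,"linear": [-0.007,-0.067,-0.005],"roll": 0},
    {"jaw": 1,"linear": [-0.007,-0.067,-0.03],"roll": 0},
    {"jaw": 1,"linear": [-0.007,-0.067,-0.03],"roll": 0},
    {"jaw": 1,"linear": [-0.007,-0.067,-0.03],"roll": 0}
  ]
}}

```text
t: 7.0
tool_pos: [0.5233, -0.0378, 0.1902]
orientation: [1.364, 1.096, -1.373]
force: [0.1, -0.7, 0.5]
opening: 0.0007
```

```bash
python3 st.py
```

```text
7.0 chest [-39.8085 -20.5391] z 0.19021444646711771 toolyaw -0.21910198694157187 F [ 0.0884 -0.7444  0.4556] open 0.0006713860109757293
```

Emit:
{"fn": "apply_moves", "kwargs": {
  "series": [
    {"jaw": 1,"linear": [0,0.01,0],"roll": 0},
    {"jaw": 1,"linear": [0,0.017,0],"roll": 0},
    {"jaw": 1,"linear": [0,0.021,0],"roll": 0},
    {"jaw": 1,"linear": [0,0.025,0],"roll": 0},
    {"jaw": 1,"linear": [0,0.029,0],"roll": 0},
    {"jaw": 1,"linear": [0,0.033,0],"roll": 0},
    {"jaw": 1,"linear": [0,0.037,0],"roll": 0}
  ]
}}

```text
t: 7.88
tool_pos: [0.5451, -0.0427, 0.1903]
orientation: [1.364, 1.096, -1.373]
force: [-1.9, -0.0, 2.1]
opening: 0.0007
```

```bash
python3 st.py
```

```text
7.875 chest [-17.4119 -20.5467] z 0.19032388468273184 toolyaw -0.21914466345378167 F [-1.8649 -0.0072  2.1243] open 0.0007291519486656232
```

Emit:
{"fn": "apply_moves", "kwargs": {
  "series": [
    {"jaw": 1,"linear": [0,0.004,0],"roll": 0},
    {"jaw": 1,"linear": [0,0.008,0],"roll": 0},
    {"jaw": 1,"linear": [0,0.012,0],"roll": 0},
    {"jaw": 1,"linear": [0.001,0.016,0],"roll": 0},
    {"jaw": 1,"linear": [0.002,0.02,0],"roll": 0},
    {"jaw": 1,"linear": [0.004,0.025,0],"roll": 0},
    {"jaw": 1,"linear": [0.006,0.029,0],"roll": 0},
    {"jaw": 1,"linear": [0.008,0.033,0],"roll": 0},
    {"jaw": 1,"linear": [0.01,0.038,0],"roll": 0},
    {"jaw": 1,"linear": [0.01,0.038,0],"roll": 0}
  ]
}}

```text
t: 9.12
tool_pos: [0.5674, -0.0477, 0.1839]
orientation: [1.364, 1.096, -1.373]
force: [0.1, -0.8, 0.4]
opening: 0.0001
```

```bash
python3 st.py scene s3.png; python3 -c "
import cv2;i=cv2.imread('pics/s3.png')[190:270,130:270];cv2.imwrite('pics/s3c.png',cv2.resize(i,None,fx=5,fy=5,interpolation=3))"
```

```text
9.125 chest [  5.4027 -20.5719] z 0.18392867317026093 toolyaw -0.21920396019300828 F [ 0.0732 -0.7888  0.4259] open 7.604536499260635e-05
{}
```

View pics/s3c.png

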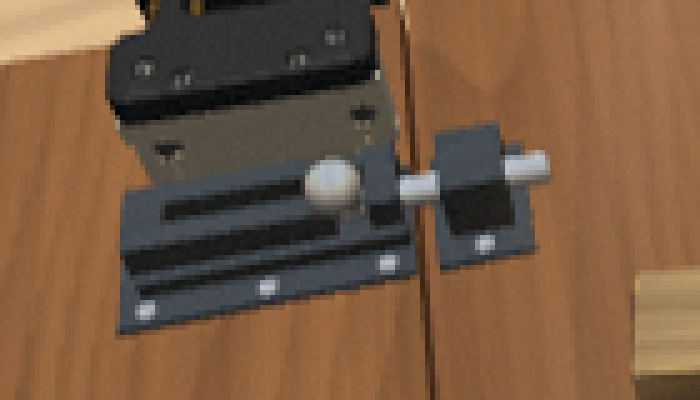

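The crop shows the handle partly over, with the ball at (332,184) in front of the fingers and the rod still home. Next I rise, move over the ball and press down.

Emit:
{"fn": "apply_moves", "kwargs": {
  "series": [
    {"jaw": 1,"linear": [0,-0.01,0],"roll": 0},
    {"jaw": 1,"linear": [-0.02,-0.01,0],"roll": 0},
    {"jaw": 1,"linear": [-0.04,-0.01,0],"roll": 0},
    {"jaw": 1,"linear": [-0.04,0.02,0],"roll": 0},
    {"jaw": 1,"linear": [-0.04,0.05,0],"roll": 0},
    {"jaw": 1,"linear": [-0.04,0.071,0],"roll": 0},
    {"jaw": 1,"linear": [-0.03,0.071,0],"roll": 0},
    {"jaw": 1,"linear": [-0.022,0.071,0],"roll": 0},
    {"jaw": 1,"linear": [-0.017,0.071,0],"roll": 0},
    {"jaw": 1,"linear": [-0.012,0.071,0],"roll": 0},
    {"jaw": 1,"linear": [-0.007,0.071,0],"roll": 0},
    {"jaw": 1,"linear": [-0.002,0.071,0],"roll": 0},
    {"jaw": 1,"linear": [0.002,0.071,0],"roll": 0},
    {"jaw": 1,"linear": [0.006,0.071,0],"roll": 0}
  ]
}}

```text
t: 10.92
tool_pos: [0.6115, -0.0575, 0.1829]
orientation: [1.367, 1.09, -1.368]
force: [8.1, -1.1, 11.0]
opening: 0.0002
```

```bash
python3 st.py
```

```text
10.925 chest [ 50.6276 -20.5416] z 0.18290276060479613 toolyaw -0.21930737828449737 F [ 8.0842 -1.1101 11.0442] open 0.00019122677113876213
```

Force is (+8 x, +11 z), so the tip edge is catching the ball's far side. The ball must be less turned than I assumed. I'll rise and measure.

Emit:
{"fn": "apply_moves", "kwargs": {
  "series": [
    {"jaw": 1,"linear": [-0.02,0,0],"roll": 0},
    {"jaw": 1,"linear": [-0.05,0,0],"roll": 0},
    {"jaw": 1,"linear": [-0.05,0,0],"roll": 0}
  ]
}}

```text
t: 11.3
tool_pos: [0.6125, -0.0575, 0.2156]
orientation: [1.368, 1.087, -1.365]
force: [0.0, -0.3, 0.3]
opening: 0.0004
```

```bash
python3 st.py scene s4.png; python3 - <<'E'
from h import *
C=np.array([.5666,-.0264]);yaw=-.22;Y=np.array([-np.sin(yaw),np.cos(yaw),0])
c=np.load('pics/s3.png.npy',allow_pickle=True).item()
o,d=ray(c,(196.4,226.8)); P0=np.array([*C,0])-.0205*Y
p=o+d*((P0-o)@Y)/(d@Y); print('s3 ball',chest(p[:2],C,yaw),p[2])
i=cv2.imread('pics/s4.png')[170:290,110:290];cv2.imwrite('pics/s4c.png',cv2.resize(i,None,fx=4,fy=4,interpolation=3))
E
```

```text
11.3 chest [ 51.6083 -20.3017] z 0.2155945602792088 toolyaw -0.21923039364543243 F [ 0.0309 -0.2678  0.2947] open 0.0004438372634384813
{}
s3 ball [ 24.56857536 -20.5       ] 0.18437839945060164
```

View pics/s4c.png

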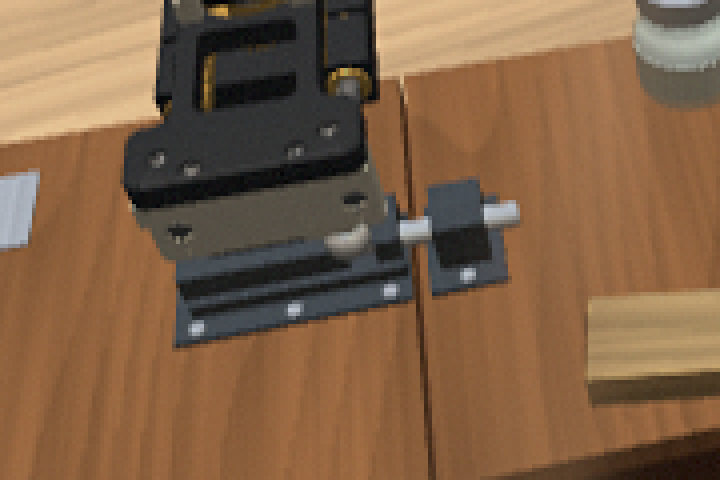

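The ball in s3 works out to chest x≈25–28 (θ≈33°), so the shut fingertip's half-thickness is about 11 mm, not 17.5. s4 shows the rod still home and the ball just peeking out at (347,245) under the hand. I'll centre over the ball and push down again.

Emit:
{"fn": "apply_moves", "kwargs": {
  "series": [
    {"jaw": 1,"linear": [0,-0.022,0],"roll": 0},
    {"jaw": 1,"linear": [0,-0.022,0],"roll": 0},
    {"jaw": 1,"linear": [0.015,-0.022,0],"roll": 0},
    {"jaw": 1,"linear": [0.025,-0.022,0],"roll": 0},
    {"jaw": 1,"linear": [0.03,-0.022,0],"roll": 0},
    {"jaw": 1,"linear": [0.034,-0.022,0],"roll": 0},
    {"jaw": 1,"linear": [0.038,-0.02,0],"roll": 0},
    {"jaw": 1,"linear": [0.042,-0.018,0],"roll": 0}
  ]
}}

```text
t: 12.35
tool_pos: [0.603, -0.0555, 0.1902]
orientation: [1.369, 1.086, -1.364]
force: [4.0, -1.1, 6.4]
opening: 0.0005
```

```bash
python3 st.py
```

```text
12.35 chest [ 41.8547 -20.4535] z 0.19021079529510718 toolyaw -0.2192306574752491 F [ 4.0047 -1.1439  6.3618] open 0.0005483184279205276
```

The ratio of Fx to Fz is about 0.6. That is friction nearly self-locking a vertical push at this angle. I'll go back to the −x side and push further over along the arc before pressing from above.

Emit:
{"fn": "apply_moves", "kwargs": {
  "series": [
    {"jaw": 1,"linear": [-0.025,0,0],"roll": 0},
    {"jaw": 1,"linear": [-0.045,0,0],"roll": 0},
    {"jaw": 1,"linear": [-0.045,-0.03,0],"roll": 0},
    {"jaw": 1,"linear": [-0.045,-0.06,0],"roll": 0},
    {"jaw": 1,"linear": [-0.045,-0.073,0],"roll": 0},
    {"jaw": 1,"linear": [-0.02,-0.073,0],"roll": 0},
    {"jaw": 1,"linear": [0.006,-0.073,0],"roll": 0},
    {"jaw": 1,"linear": [0.006,-0.073,0],"roll": 0}
  ]
}}

```text
t: 13.35
tool_pos: [0.559, -0.0458, 0.1832]
orientation: [1.367, 1.089, -1.367]
force: [-0.5, 0.2, -0.4]
opening: 0.0006
```

```bash
python3 st.py scene s5.png; python3 - <<'E'
from h import *
C=np.array([.5666,-.0264]);yaw=-.22;Y=np.array([-np.sin(yaw),np.cos(yaw),0]);P0=np.array([*C,0])-.0205*Y
c=np.load('pics/s5.png.npy',allow_pickle=True).item();im=c['pixels']
x0,y0=180,214;p=im[y0:245,x0:210].astype(int);m=((p.max(2)-p.min(2)<35)&(p.mean(2)>115)).astype(np.uint8)
n,l,st,ce=cv2.connectedComponentsWithStats(m)
for k in range(1,n):
  if st[k,4]>15:
    uv=ce[k]+[x0,y0];o,d=ray(c,uv);q=o+d*((P0-o)@Y)/(d@Y);print(st[k],uv,chest(q[:2],C,yaw),q[2])
cv2.imwrite('pics/s5c.png',cv2.resize(im[180:270,140:260],None,fx=5,fy=5,interpolation=3))
E
```

```text
13.35 chest [ -3.2124 -20.6289] z 0.18317059546693085 toolyaw -0.21933563483970744 F [-0.4747  0.1696 -0.4074] open 0.0005681223062642298
{}
[12 12 11  9 78] [196.87179487 230.08974359] [ 29.82854689 -20.5       ] 0.1814730535133452
```

View pics/s5c.png

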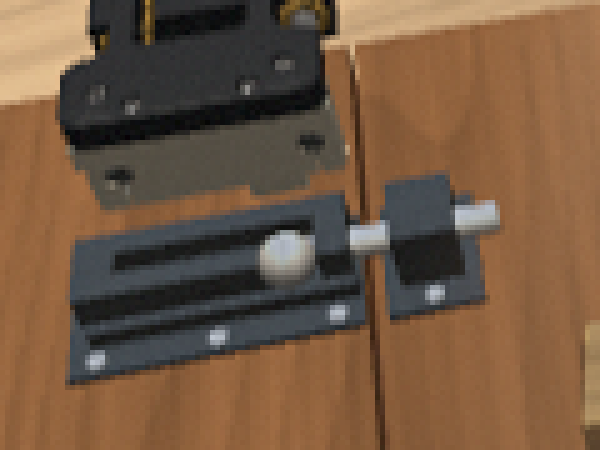

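s5: the ball, at pixel (197,230), measures chest (30,181), so θ≈40°. The rod is still home and the fingers sit free on the −x side.

Emit:
{"fn": "apply_moves", "kwargs": {
  "series": [
    {"jaw": 1,"linear": [0,0.01,0],"roll": 0},
    {"jaw": 1,"linear": [0,0.018,0],"roll": 0},
    {"jaw": 1,"linear": [0,0.023,0],"roll": 0},
    {"jaw": 1,"linear": [0.002,0.026,0],"roll": 0},
    {"jaw": 1,"linear": [0.005,0.03,0],"roll": 0},
    {"jaw": 1,"linear": [0.008,0.034,0],"roll": 0},
    {"jaw": 1,"linear": [0.011,0.038,0],"roll": 0},
    {"jaw": 1,"linear": [0.014,0.041,0],"roll": 0},
    {"jaw": 1,"linear": [0.014,0.041,0],"roll": 0}
  ]
}}

```text
t: 14.52
tool_pos: [0.5836, -0.0513, 0.1759]
orientation: [1.368, 1.088, -1.367]
force: [-0.2, 0.5, 0.5]
opening: 0.0007
```

```bash
cat > ball.py <<'E'
import sys
from h import *
f=sys.argv[1]; s,c=grab('scene',f); im=c['pixels']
C=np.array([.5666,-.0264]);yaw=-.22;Y=np.array([-np.sin(yaw),np.cos(yaw),0]);P0=np.array([*C,0])-.0205*Y
x0,y0=180,214;p=im[y0:258,x0:210].astype(int);m=((p.max(2)-p.min(2)<35)&(p.mean(2)>115)).astype(np.uint8)
n,l,st,ce=cv2.connectedComponentsWithStats(m)
for k in range(1,n):
  if st[k,4]>15:
    uv=ce[k]+[x0,y0];o,d=ray(c,uv);q=o+d*((P0-o)@Y)/(d@Y);print(st[k],uv,chest(q[:2],C,yaw),q[2])
cv2.imwrite('pics/c_'+f,cv2.resize(im[180:270,140:260],None,fx=5,fy=5,interpolation=3))
E
python3 st.py; python3 ball.py s6.png
```

```text
14.525 chest [ 22.0023 -20.6367] z 0.17588469455302214 toolyaw -0.2193873211776238 F [-0.1907  0.4506  0.5016] open 0.0006596713293955702
[13 17 11  9 77] [197.80519481 235.28571429] [ 36.68078316 -20.5       ] 0.17529593134226412
```

Emit:
{"fn": "apply_moves", "kwargs": {
  "series": [
    {"jaw": 1,"linear": [0.002,0.003,0],"roll": 0},
    {"jaw": 1,"linear": [0.004,0.006,0],"roll": 0},
    {"jaw": 1,"linear": [0.005,0.009,0],"roll": 0},
    {"jaw": 1,"linear": [0.005,0.009,0],"roll": 0}
  ]
}}

```text
t: 15.08
tool_pos: [0.5889, -0.0526, 0.1729]
orientation: [1.368, 1.088, -1.366]
force: [-0.2, 0.6, 0.2]
opening: 0.0007
```

```bash
python3 st.py; python3 ball.py s7.png
```

```text
15.075 chest [ 27.512  -20.6494] z 0.17289354963073833 toolyaw -0.21938350011943794 F [-0.1735  0.5683  0.1582] open 0.0007021041792061966
[14 21 10  9 69] [198.47826087 238.84057971] [ 41.1085259 -20.5      ] 0.1707749040694303
```

Emit:
{"fn": "apply_moves", "kwargs": {
  "series": [
    {"jaw": 1,"linear": [0,-0.008,0],"roll": 0},
    {"jaw": 1,"linear": [-0.025,-0.008,0],"roll": 0},
    {"jaw": 1,"linear": [-0.045,-0.008,0],"roll": 0},
    {"jaw": 1,"linear": [-0.045,0.015,0],"roll": 0},
    {"jaw": 1,"linear": [-0.045,0.03,0],"roll": 0},
    {"jaw": 1,"linear": [-0.03,0.03,0],"roll": 0},
    {"jaw": 1,"linear": [-0.02,0.03,0],"roll": 0},
    {"jaw": 1,"linear": [-0.015,0.03,0],"roll": 0},
    {"jaw": 1,"linear": [-0.011,0.034,0],"roll": 0},
    {"jaw": 1,"linear": [-0.007,0.038,0],"roll": 0},
    {"jaw": 1,"linear": [-0.004,0.041,0],"roll": 0}
  ]
}}

```text
t: 16.5
tool_pos: [0.6132, -0.058, 0.1757]
orientation: [1.368, 1.088, -1.366]
force: [-0.7, 0.3, 1.3]
opening: 0.0004
```

```bash
python3 st.py
```

```text
16.5 chest [ 52.4089 -20.658 ] z 0.1756622714757655 toolyaw -0.21940118806817546 F [-0.6577  0.3202  1.3212] open 0.0003600114367024973
```

Emit:
{"fn": "apply_moves", "kwargs": {
  "series": [
    {"jaw": 1,"linear": [0.003,0.001,0],"roll": 0},
    {"jaw": 1,"linear": [0.006,0.002,0],"roll": 0},
    {"jaw": 1,"linear": [0.009,0.003,0],"roll": 0},
    {"jaw": 1,"linear": [0.012,0.003,0],"roll": 0}
  ]
}}

```text
t: 17.0
tool_pos: [0.6157, -0.0586, 0.1689]
orientation: [1.369, 1.087, -1.365]
force: [3.1, -0.6, 2.4]
opening: 0.0005
```

```bash
python3 st.py
```

```text
17.0 chest [ 54.9792 -20.6971] z 0.16893027041368555 toolyaw -0.21942842886319347 F [ 3.0552 -0.6409  2.3888] open 0.0004885378729306121
```

Emit:
{"fn": "apply_moves", "kwargs": {
  "series": [
    {"jaw": 1,"linear": [0.002,0,0],"roll": 0},
    {"jaw": 1,"linear": [0.004,0,0],"roll": 0},
    {"jaw": 1,"linear": [0.005,0,0],"roll": 0}
  ]
}}

```text
t: 17.38
tool_pos: [0.6163, -0.0587, 0.1662]
orientation: [1.369, 1.086, -1.364]
force: [4.3, -1.1, 2.1]
opening: 0.0005
```

```bash
python3 st.py
```

```text
17.375 chest [ 55.5139 -20.6982] z 0.16623751381941387 toolyaw -0.21947594181503977 F [ 4.3109 -1.0525  2.1201] open 0.0005396762372356894
```

Fx now dominates, so the tip edge may be on the ball's shoulder. I'll rise and check.

Emit:
{"fn": "apply_moves", "kwargs": {
  "series": [
    {"jaw": 1,"linear": [-0.03,0,0],"roll": 0},
    {"jaw": 1,"linear": [-0.08,0,0],"roll": 0},
    {"jaw": 1,"linear": [-0.08,-0.08,0],"roll": 0},
    {"jaw": 1,"linear": [-0.08,-0.12,0],"roll": 0},
    {"jaw": 1,"linear": [-0.08,-0.12,0],"roll": 0}
  ]
}}

```text
t: 18.0
tool_pos: [0.5444, -0.0423, 0.2143]
orientation: [1.369, 1.086, -1.364]
force: [0.1, -0.3, -0.1]
opening: 0.0006
```

```bash
python3 st.py; python3 ball.py s8.png
```

```text
18.0 chest [-18.2389 -20.3653] z 0.21427612521338332 toolyaw -0.21906201475199513 F [ 0.0814 -0.2771 -0.1245] open 0.0005884840967252688
[ 15  13  14  23 150] [200.39333333 239.25333333] [ 27.61010136 -20.5       ] 0.15369616223329674
```

View pics/c_s8.png

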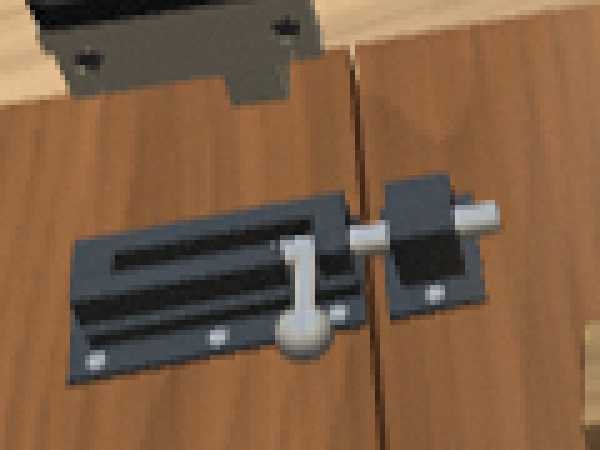

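The handle is well over: the ball is at crop (302,332), i.e. pixel (200.4,246.4), and the rod is still through the keeper. I'll work out the angle.

```bash
python3 - <<'E'
from h import *
S=np.load('pics/s8.png.npy',allow_pickle=True).item();S0=np.load('pics/s1.png.npy',allow_pickle=True).item()
C=np.array([.5666,-.0264]);yaw=-.22;Y=np.array([-np.sin(yaw),np.cos(yaw)]);X=np.array([Y[1],-Y[0]])
pt=lambda x,y,z:[*(C+X*x+Y*y),z]
for th in(0,.7,1.1,1.2,1.3,1.35): print(th,proj(S,[pt(.05*np.sin(th),-.0205,.146+.05*np.cos(th))]))
p=S['pixels'][238:256,190:212].astype(int);m=((p.max(2)-p.min(2)<30)&(p.mean(2)>105)).astype(np.uint8);print(m)
# known-feature check: initial ball
print(proj(S,[pt(0,-.072,.196)]),'seen 162.3,216.3')
# bystander check
I0=np.load('pics/scene0.png.npy',allow_pickle=True).item()['pixels']
d=cv2.absdiff(I0,S['pixels']).max(2)
for n,(x,y,w,h) in dict(jar=(262,155,36,45),off=(250,238,68,36),tin=(398,158,44,54)).items(): print(n,(d[y:y+h,x:x+w]>40).sum())
E
```

```text
0 [[194.48724173 212.41186728]]
0.7 [[196.54368563 230.05412838]]
1.1 [[198.81670093 241.09327754]]
1.2 [[199.44883758 243.62672206]]
1.3 [[200.09124253 246.00737106]]
1.35 [[200.41385067 247.1318513 ]]
[[0 0 0 0 0 0 0 0 0 1 1 1 1 0 0 0 0 0 0 0 0 0]
 [0 0 0 0 0 0 0 0 0 1 1 1 1 0 0 0 0 0 0 0 0 0]
 [0 0 0 0 0 0 0 0 0 1 1 1 1 0 0 0 0 0 0 0 0 0]
 [0 0 0 0 0 0 0 0 0 1 1 1 1 0 0 0 1 1 1 1 0 0]
 [0 0 0 0 0 0 0 1 1 1 1 1 1 1 1 0 1 1 1 1 0 0]
 [0 0 0 0 0 0 1 1 1 1 1 1 1 1 1 1 1 1 1 0 0 0]
 [0 0 0 0 0 1 1 1 1 1 1 1 1 1 1 1 0 0 0 0 0 0]
 [0 0 0 0 0 1 1 1 1 1 1 1 1 1 1 1 0 0 0 0 0 0]
 [0 0 0 0 0 1 1 1 1 1 1 1 1 1 1 1 0 0 0 0 0 0]
 [0 0 0 0 0 1 1 1 1 1 1 1 1 1 1 0 0 0 0 0 0 0]
 [0 0 0 0 0 0 1 1 1 1 1 1 1 1 0 0 0 0 0 0 0 0]
 [0 0 0 0 0 0 0 1 1 1 1 1 1 0 0 0 0 0 0 0 0 0]
 [0 0 0 0 0 0 0 0 0 0 0 0 0 0 0 0 0 0 0 0 0 0]
 [0 0 0 0 0 0 0 0 0 0 0 0 0 0 0 0 0 0 0 0 0 0]
 [0 0 0 0 0 0 0 0 0 0 0 0 0 0 0 0 0 0 0 0 0 0]
 [0 0 0 0 0 0 0 0 0 0 0 0 0 0 0 0 0 0 0 0 0 0]
 [0 0 0 0 0 0 0 0 0 0 0 0 0 0 0 0 0 0 0 0 0 0]
 [0 0 0 0 0 0 0 0 0 0 0 0 0 0 0 0 0 0 0 0 0 0]]
[[164.22187869 217.96976   ]] seen 162.3,216.3
jar 0
off 0
tin 0
```

The estimate is θ≈1.3, against stop 1.35 and threshold 1.2. The jar, offcut and tin pixels are unchanged. I'll press once more, centred over the ball, to seat it firmly.

Emit:
{"fn": "apply_moves", "kwargs": {
  "series": [
    {"jaw": 1,"linear": [0,0.05,0],"roll": 0},
    {"jaw": 1,"linear": [0,0.1,0],"roll": 0},
    {"jaw": 1,"linear": [0,0.108,0],"roll": 0},
    {"jaw": 1,"linear": [0,0.108,0],"roll": 0},
    {"jaw": 1,"linear": [0.03,0.108,0],"roll": 0},
    {"jaw": 1,"linear": [0.055,0.108,0],"roll": 0},
    {"jaw": 1,"linear": [0.066,0.108,0],"roll": 0},
    {"jaw": 1,"linear": [0.07,0.108,0],"roll": 0},
    {"jaw": 1,"linear": [0.074,0.108,0],"roll": 0},
    {"jaw": 1,"linear": [0.077,0.108,0],"roll": 0}
  ]
}}

```text
t: 19.3
tool_pos: [0.6094, -0.0571, 0.1693]
orientation: [1.37, 1.085, -1.363]
force: [0.3, -0.3, -1.1]
opening: 0.0005
```

```bash
python3 st.py
```

```text
19.3 chest [ 48.4507 -20.6131] z 0.1692843998423477 toolyaw -0.21929049828269814 F [ 0.2649 -0.2946 -1.058 ] open 0.0005490264599025965
```

Emit:
{"fn": "apply_moves", "kwargs": {
  "series": [
    {"jaw": 1,"linear": [0.002,0,0],"roll": 0},
    {"jaw": 1,"linear": [0.004,0,0],"roll": 0},
    {"jaw": 1,"linear": [0.006,0,0],"roll": 0}
  ]
}}

```text
t: 19.68
tool_pos: [0.6099, -0.0572, 0.1664]
orientation: [1.37, 1.084, -1.362]
force: [-0.9, 0.4, 6.2]
opening: 0.0007
```

```bash
python3 st.py
```

```text
19.675 chest [ 48.9718 -20.5719] z 0.16639884019555792 toolyaw -0.2192622700302772 F [-0.8594  0.3509  6.1886] open 0.0007172655731862764
```

At tip height 166.4 mm there is a clean vertical 6 N, which matches the ball top at the stop (167 mm). I'll retreat clear.

Emit:
{"fn": "apply_moves", "kwargs": {
  "series": [
    {"jaw": 1,"linear": [-0.03,0,0],"roll": 0},
    {"jaw": 1,"linear": [-0.09,0,0],"roll": 0},
    {"jaw": 1,"linear": [-0.15,0,0],"roll": 0},
    {"jaw": 1,"linear": [-0.15,-0.08,0],"roll": 0},
    {"jaw": 1,"linear": [-0.15,-0.15,0],"roll": 0},
    {"jaw": 1,"linear": [-0.15,-0.15,0],"roll": 0},
    {"jaw": 1,"linear": [-0.15,-0.15,0],"roll": 0}
  ]
}}

```text
t: 20.55
tool_pos: [0.5216, -0.0371, 0.2566]
orientation: [1.371, 1.082, -1.36]
force: [0.8, -0.1, 0.4]
opening: 0.0005
```

```bash
python3 st.py; python3 ball.py s9.png
```

```text
20.55 chest [-41.5548 -20.2427] z 0.2565602868117448 toolyaw -0.21929795351252757 F [ 0.8015 -0.15    0.3651] open 0.0005393529576795036
[ 15  13  15  23 153] [200.4379085  239.39869281] [ 27.66275449 -20.5       ] 0.15334600942676924
```

View pics/s9.png

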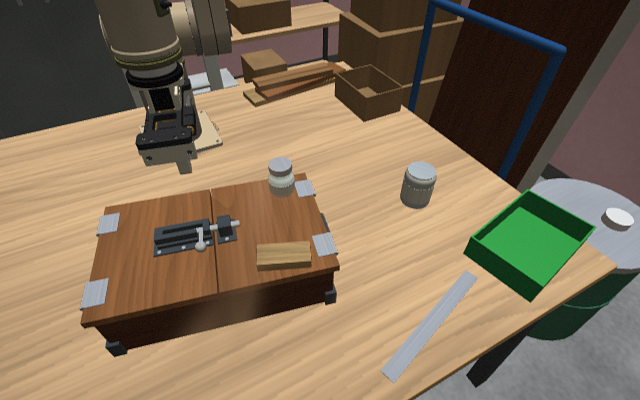

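The final picture shows the rod through the keeper, with its tip at (238,223). The knob lies over at (200,246). The jar, offcut and tin are in place, and the hand is clear.

```bash
python3 -c "
from plant import *
print(close_job())"
```

```text
the job is handed in; nothing more can be done
None
```

The bolt is shut: I pushed the knob home along the slot with the closed fingertips, laid it over to its stop, lifted the hand clear and handed the job in at about 20.6 s. The hand-in gave no verdict.

**Bolt:** at the end of the slide the force rose to about 9.5 N with almost no further travel. The pictures show the rod through the keeper, and it stayed there.

**Handle:** I estimated it at about 1.3 rad from the picture; a last press then met a clean 6 N upward with the tip at 166 mm, which matches the ball's top at its stop (167 mm).

**Bystanders and forces:** the jar, offcut and tin showed no pixel change when compared after the handle was laid over, and looked in place in the last picture. The largest force I read was about 14 N. I only read it at the end of each move call, so a brief higher peak between readings would not show.

**What went wrong or disagreed:**
- **Laying over:** my first two presses from above were too early. I had overestimated the fingertip thickness and the turn angle, and friction nearly locked the knob. I went back and pushed it further from the side.
- **Image measurements:** the camera positions of the ball were off by about 2–4 mm, so the handle angle rests mainly on the contact height.

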